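# Tip lamp sleeves into the empty carousel compartment

### The job

Turn the carousel (it has a wooden post for this) until its empty compartment is centred under the chute's spout, then raise the handle end of the tip tray so that both metal sleeves roll down the chute into that compartment. Let the tray back down to its rest.

Things in the scene. Friction and masses are not known exactly. Their poses are not given: they have to be found in the camera images.
- carousel (a joint): White round bin, 250 mm across, rim 75 mm above the table, with four quarter compartments: three hold stock (black boxes, wooden balls, amber vials), one is empty. Turn in rad, growing anticlockwise from above; 0 = empty compartment exactly under the spout. Starts from -2.1 to -0.7; stops at -2.6 and 0.6. Turns with about 1.2 N at the post, stays where left.
- post (a point): Grip point of the dark wooden upright post that turns the carousel: round, 16 mm diameter, free from 78 to 147 mm above the table. The point is on its axis, 125 mm above the table, 100 mm from the carousel's axis. The rest of the carousel is below 82 mm. The post is 135 degrees clockwise of the empty compartment's middle.
- carousel_axis (a point): Point on the carousel's vertical turning axis, 125 mm above the table.
- empty_compartment (a point): Point on the floor of the empty compartment, on its middle line, 81 mm from the carousel's axis, 36 mm above the table. Its x and y axes run along the two dividers, away from the carousel's axis; z is up. The dividers lie at x = -57 mm and y = -57 mm.
- spout (a point): Centre of the fixed chute's open lower end (aluminium, 56 by 60 mm inside, 85 mm above the table, its walls up to 160 mm), 84.5 mm from the carousel's axis, on the line from that axis towards the tray. The chute rises from here to the tray's hinge.
- tray (a joint): Tilt of the aluminium tip tray (inside 48 mm wide, 100 mm long, sides 28 mm high) in rad: 0 = at rest, sloping 8 degrees back away from the chute; grows as the handle end is lifted, stop at 1.0. The sleeves start to roll at about 0.2; 0.6 empties it. It weighs 250 g and sinks back to 0 by itself when let go.
- tray_handle (a point): Middle of the tray's dark handle bar, at the end farthest from the carousel: level, round, 12 mm diameter, 72 mm free between its arms, square to the line from spout to handle, 144 mm above the table at rest, 55 mm clear of the tray's rear wall. Moves on an arc about the tray's hinge.
- tray_hinge (a point): Middle of the tray's horizontal hinge axis, 155 mm above the table, at the upper end of the chute, 166 mm from the handle bar's axis; the hinge runs parallel to the bar.
- sleeve_a_center (a point): Centre of one of the two aluminium sleeves lying in the tray: round, 26 mm diameter, 38 mm long, dark bore, about 50 g.
- sleeve_b_center (a point): Centre of the other sleeve in the tray, the same.
Things that resemble listed ones, but are neither listed nor needed, are in the scene too. Leave any orange or yellow look-alike of the part that bears sleeve_a_center alone. What is shaped like the part that bears sleeve_b_center but pink is not meant.

How it is judged:
On the way, in this order (a step that is already met when the one before it is completed fails the run):
1. the empty compartment is centred under the spout (within 20 mm) with both sleeves still in the tray (horizontal distance between empty_compartment and spout below 0.02 m and height (world z) of each of sleeve_a_center, sleeve_b_center above 0.13 m), for 0.3 s.
2. the tray is tipped by at least 0.25 rad with the empty compartment under the spout (within 20 mm) (value of joint tray above 0.25 rad and horizontal distance between empty_compartment and spout below 0.02 m), for 0.1 s.
At the end, for the whole second after the job is handed in: Both sleeves lie still (under 30 mm/s) in the compartment that was empty: beyond both dividers by at least 7 mm at their centres, and no more than 40 mm above its floor; the tray is back down within 0.1 rad of its rest (x of sleeve_a_center in the frame of empty_compartment between -0.05 and 0.07 m and y of sleeve_a_center in the frame of empty_compartment between -0.05 and 0.07 m and z of sleeve_a_center in the frame of empty_compartment between 0 and 0.04 m and x of sleeve_b_center in the frame of empty_compartment between -0.05 and 0.07 m and y of sleeve_b_center in the frame of empty_compartment between -0.05 and 0.07 m and z of sleeve_b_center in the frame of empty_compartment between 0 and 0.04 m and linear speed of each of sleeve_a, sleeve_b below 0.03 m/s and value of joint tray below 0.1 rad); the robot touches nothing.
It also fails if it takes over 56 s, if anything falls off the work surface, if the arm or the gripper's body presses on something with over 40 N, if the wrist force passes 120 N, or if a joint passes its speed limit or range.

### The arm

A 7-joint arm with a two-finger parallel gripper is mounted at the origin on the work surface. World frame = base frame: x ahead of the robot, y to its left, z up, the work surface at z = 0. Lengths are in m, angles in rad, forces in N, time in s.
With the tool pointing down it reaches from about 0.4 to 0.85 m from the base axis. Payload 4.5 kg.
Tool frame: the origin (TCP) lies on the centre line of the jaws, within the pads' length; the fingertips stand 11 mm ahead of it and the grasp point (between the pads) lies 8 mm behind it; z points along the fingers, x is the direction in which the jaws open and shut, and the axes are right-handed (so a half turn about z gives the same grasp; the last joint's range is limited). The gripper opens to 88 mm and grips with 3 to 60 N. Pads are 18 mm wide; open, the fingers measure 123 mm over their backs; the gripper's body (75 mm by 187 mm) begins 45 mm behind the grasp point.
Start: joints at [-1.224, 0.689, -0.195, 1.565, 0.157, 0.902, -0.215], TCP at [0.192, 0.595, 0.25] pointing down, gripper open.
Joint ranges: [-3.01, 3.01], [-0.46, 2.08], [-1.47, 1.51], [0.13, 2.56], [-1, 4.14], [0.04, 2.09], [-2.66, 2.66]. Speed limits (rad/s): [2.57, 2.57, 3.14, 3.14, 3.14, 3.14, 3.14].

### API

Orientations are given as a unit quaternion [x, y, z, w].
In Python, from plant import r, vision, order, nets gives the robot as it stands.
- The arm moves only by the tool send_rows, never from a script. Its argument "series" is a list of rows, each an object with "delta_pos": the shift along the tool's x, y, z in cm, a list of three; "turn": the turn about the tool's z in degrees; "jaw": the closure, from 0 (fully open) to 1 (shut). In form: [{"delta_pos": [x, y, z], "turn": turn, "jaw": jaw}, ...]. A call has 1 to 8 rows; each row is the pose to reach, as a shift and turn from the pose commanded when the call began, along the tool's axes at that moment; what a row does not reach only later rows make up. A row lasts 1/12 s, in which the tool goes at most 41.7 mm and 7.16 degrees, less where a joint would pass 70% of its speed; a pose out of reach is approached as far as the arm can. A call with a gripper value outside its range is refused whole. The fingers move at their own pace and stop on an object; "force" is the grip in N (left out, the last holds). Time passes only in rows, so rows that repeat a pose let the fingers close. It gives the time, the measured TCP pose, the force and the opening at its end, in the units of the state.
- r.get_state(): the state, without advancing time (a new reading comes with each control period).
- vision.snapshot(name): name is "scene" or "top" or "wrist"; returns the picture (420x560x3 uint8, blue, green, red); there is no depth.
- vision.camera_params(name): a dict with "intrinsics" (3x3 intrinsics, pixels), "extrinsics" (4x4, takes a point from world to camera coordinates). Camera axes: x right, y down, z forward; pixel columns grow to the right and rows downward; lengths in m; the calibration is good to about 2 mm. The wrist camera is an equidistant fisheye: a pixel r from the principal point sees the ray r / f radians off the axis. A picture is of the moment at which its call begins: read the wrist's pose just before it. camera_params takes no time and is no camera call; for the wrist camera it gives the pose at the moment of the call.
- order.finish_job(): hands the job in, once; it reports no verdict.
Trained networks look in the newest picture that a camera, given by its name, has taken for a name from the list of things; names that differ only in an ending like _2 or _b are one class to them, and where a whole thing is asked for, a point or a joint stands for the part that bears it (a point fixed in the world has none). Each returns a list of dicts, best first, with "score" (0 to 1); they miss things now and then, are a little off and sometimes report something else, mostly with a low value. They report only what shows in the picture. A call takes as long as a camera call. They do not tell look-alikes from the thing itself.
- nets.boxes_of(camera, label): "location" ([row, column] as shares, 0 to 1, of the picture: columns of its width, rows of its height, amid what is visible of it).
- nets.trace(camera, label): "region" (420x560 bool, what is visible of it) and "location" ([row, column] as shares, 0 to 1, of the picture: columns of its width, rows of its height, amid what is visible of it).
The state is a dict: "clock": time; "q": joint angles; "qd": joint speeds; "joint_torque": joint torques, N m; "tool_pos": TCP position; "eef_rot": TCP orientation; "contact_force": force on the tool from outside, world axes, zero at the start; "moment": the same for the moment, N m; "opening": opening from 0.0 (shut) to 1.0 (fully open).
Only numpy, scipy, OpenCV 4.12 (cv2) and the standard library are available. Lean on these libraries where they do the work, as an engineer would, in place of code of your own. Each camera call takes 0.05 s, during which the arm holds its last target.

## Working session

There is one attempt and no reset: what is moved stays moved. The work goes in short steps, Python scripts to look and compute and a tool call to move; the robot and the scene stay as the last step left them, time stands still between calls to the robot, and variables do not carry over. Pictures are saved under pics/ and viewed, and the job is handed in when it is done.

Besides the shell and the picture viewer there is one more tool, called after "Request:" as name(argument=value, ...), one argument or row to a line, values as JSON. send_rows: Moves the arm, as the interface text tells. Its arguments: {"type":"object","properties":{"series":{"type":"array"},"force":{"type":"number"}},"required":["series"]}

```bash
mkdir -p pics; ls
python3 - <<'E'
from plant import r, vision, order, nets
import cv2
s=r.get_state(); print(s)
for n in ["scene","top","wrist"]:
    im=vision.snapshot(n); cv2.imwrite(f"pics/{n}0.png",im)
    p=vision.camera_params(n); print(n,p)
E
```

```text
pics
{'clock': 0.0, 'q': array([-1.22420556,  0.68997479, -0.19453403,  1.56634367,  0.15730876,
        0.90249431, -0.21509728]), 'qd': array([ 0.00069193, -0.00085303, -0.00071696, -0.0008568 , -0.00033568,
       -0.00073381, -0.00052147]), 'joint_torque': array([ 1.32158711e-04, -5.27551925e+01, -1.26661632e+00, -1.53421730e+01,
       -5.25975705e-02,  6.52051953e-03,  1.65898027e-04]), 'tool_pos': array([0.19217128, 0.59407982, 0.24891636]), 'eef_rot': array([ 8.08582507e-01,  5.88382100e-01, -6.99092643e-04,  5.87336198e-04]), 'contact_force': array([-0.11992371,  0.78872565,  1.189257  ]), 'moment': array([ 0.02461899,  0.01541562, -0.06473261]), 'opening': 1.0003026318720283}
scene {'intrinsics': array([[397.20885383,   0.        , 286.13402603],
       [  0.        , 397.20885383, 206.07254295],
       [  0.        ,   0.        ,   1.        ]]), 'extrinsics': array([[-0.5845695 ,  0.81121389, -0.01450905,  0.23002834],
       [ 0.70399375,  0.49825362, -0.50609893, -0.32252076],
       [-0.4033253 , -0.30606428, -0.86235338,  1.06989552],
       [ 0.        ,  0.        
[... 296 characters left out ...]
2e-02],
       [-9.82361052e-01, -8.53174599e-03, -1.86799285e-01,
         5.39240049e-01],
       [ 1.86804883e-01,  1.43140774e-04, -9.82397025e-01,
         8.38705019e-01],
       [ 0.00000000e+00,  0.00000000e+00,  0.00000000e+00,
         1.00000000e+00]])}
wrist {'intrinsics': array([[325.1922621 ,   0.        , 275.84860907],
       [  0.        , 325.1922621 , 201.43371289],
       [  0.        ,   0.        ,   1.        ]]), 'extrinsics': array([[ 0.30863688,  0.95117811, -0.00186537, -0.6230051 ],
       [ 0.91572109, -0.29660022,  0.27107785, -0.03759185],
       [ 0.25729004, -0.08537278, -0.96255562,  0.39004721],
       [ 0.        ,  0.        ,  0.        ,  1.        ]])}
```

View pics/scene0.png

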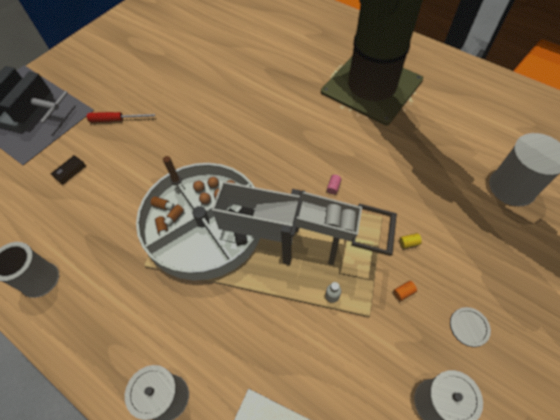

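View pics/top0.png

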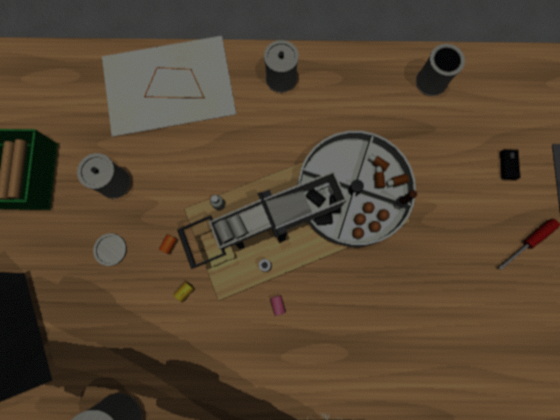

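View pics/wrist0.png

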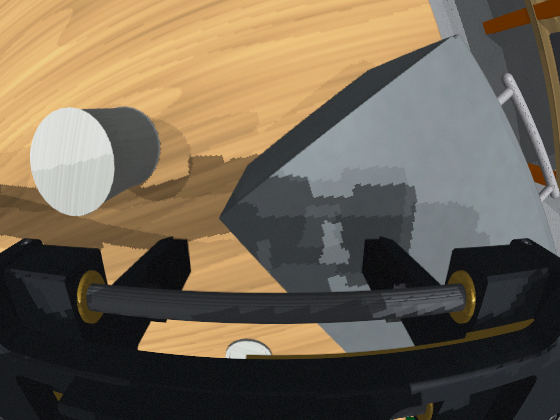

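Run:
```python
from plant import r, vision, order, nets
for c in ["scene","top"]:
    for n in ["carousel","post","carousel_axis","empty_compartment","spout","tray","tray_handle","tray_hinge","sleeve_a_center"]:
        try:
            o=nets.boxes_of(c,n)
            print(c,n,[(round(d['score'],2),round(d['location'][1]*560,1),round(d['location'][0]*420,1)) for d in o])
        except Exception as e: print(c,n,repr(e))
print(r.get_state()['clock'])
```

```text
scene carousel [(0.93, 191.2, 222.5)]
scene post [(0.96, 190.8, 226.5)]
scene carousel_axis [(0.6, 190.8, 227.4)]
scene empty_compartment [(0.94, 193.4, 227.4)]
scene spout [(0.82, 256.0, 238.7)]
scene tray [(0.8, 333.0, 227.9)]
scene tray_handle [(0.84, 336.5, 226.7), (0.63, 332.6, 217.7)]
scene tray_hinge []
scene sleeve_a_center [(0.84, 404.2, 293.2), (0.56, 412.1, 242.0), (0.54, 347.4, 220.2)]
top carousel [(0.68, 358.4, 189.4)]
top post [(0.95, 359.9, 185.2)]
top carousel_axis [(0.72, 360.3, 189.2)]
top empty_compartment [(0.86, 361.2, 189.0)]
top spout [(0.86, 307.1, 211.1)]
top tray []
top tray_handle [(0.68, 229.0, 216.1)]
top tray_hinge []
top sleeve_a_center [(0.68, 183.0, 293.4), (0.49, 166.4, 244.3)]
1.05
```

The scene view shows the carousel (hub about 200,213), with the post at (170,168) and the handle bar at (388,230). In the top view the hub is at (357,187), the post top at (412,197) and the handle at (187,248). The empty compartment is at top (330,160). The look-alike sleeves are orange, yellow and pink. I'll take closer crops next.

Run:
```python
import cv2
a=cv2.imread("pics/scene0.png");b=cv2.imread("pics/top0.png")
cv2.imwrite("pics/s_crop.png",cv2.resize(a[140:300,125:265],None,fx=4,fy=4,interpolation=cv2.INTER_CUBIC)[:600])
cv2.imwrite("pics/s_crop2.png",cv2.resize(a[170:290,225:410],None,fx=4,fy=4,interpolation=cv2.INTER_CUBIC))
cv2.imwrite("pics/t_crop.png",cv2.convertScaleAbs(cv2.resize(b[120:255,285:425],None,fx=4,fy=4,interpolation=cv2.INTER_CUBIC),alpha=1.5))
cv2.imwrite("pics/t_crop2.png",cv2.convertScaleAbs(cv2.resize(b[160:290,170:350],None,fx=4,fy=4,interpolation=cv2.INTER_CUBIC),alpha=1.5))
```

```text
(no output)
```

View pics/s_crop.png

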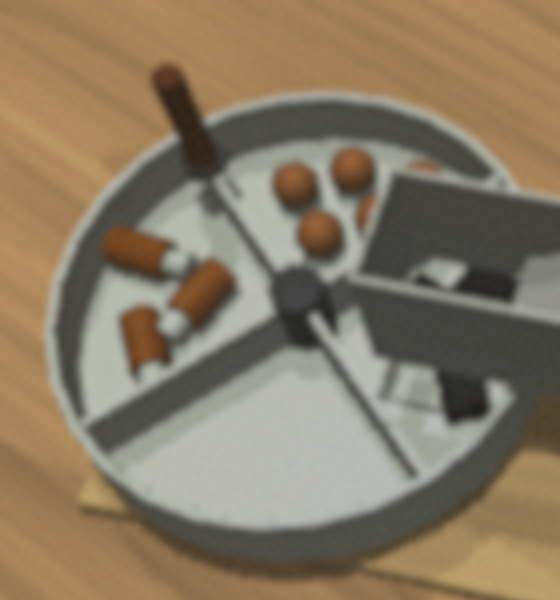

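View pics/s_crop2.png

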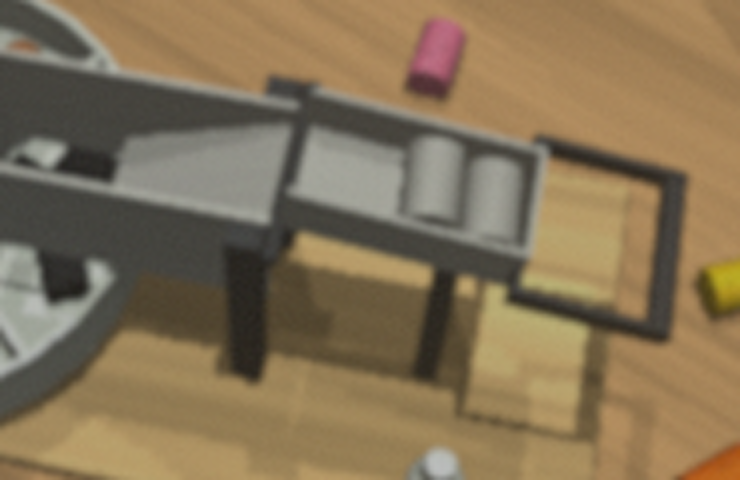

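View pics/t_crop.png

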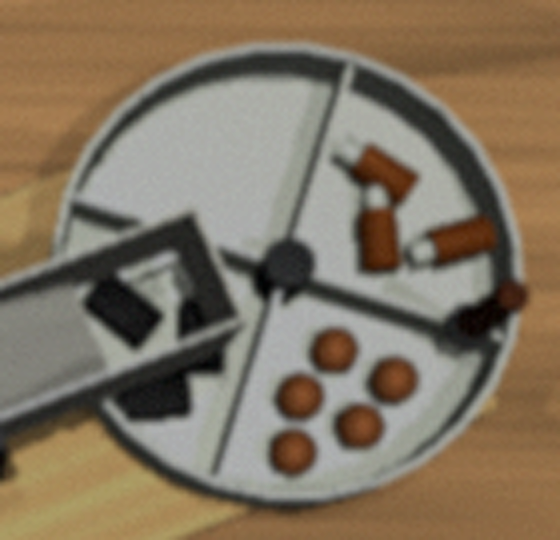

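View pics/t_crop2.png

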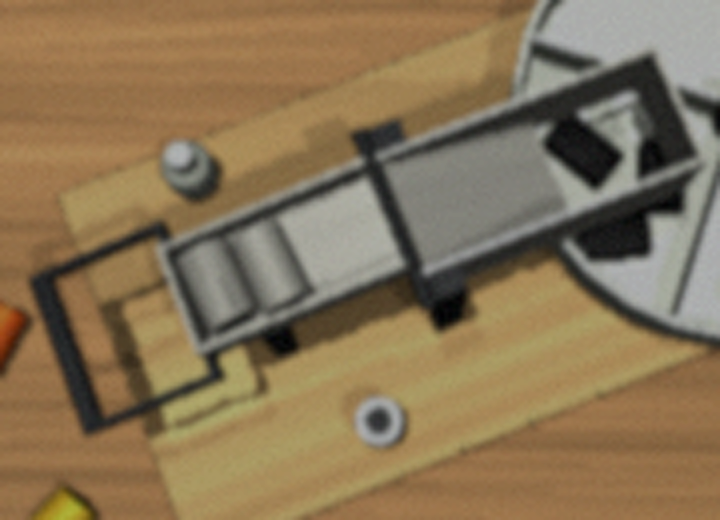

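Picture check: in the top view, the sleeves in the tray are both plain aluminium, at (224,229) and (238,224). The look-alikes are orange (168,244), yellow (183,292), pink (277,304), and a grey ring and knob standing on the board. None of these need touching. The empty compartment is at top about (330,160). Now I'll triangulate.

```bash
cat > h.py <<'E'
import numpy as np, cv2
from plant import r, vision, order, nets
def P(c):
    p=vision.camera_params(c); return p['intrinsics']@p['extrinsics'][:3]
def tri(ps,pt):
    X=cv2.triangulatePoints(P('scene'),P('top'),np.float64(ps).reshape(2,1),np.float64(pt).reshape(2,1)).ravel(); X=X[:3]/X[3]
    e=[]
    for c,p in(('scene',ps),('top',pt)):
        u=P(c)@np.r_[X,1]; e.append(np.round(u[:2]/u[2]-p,1))
    return X,e
def atz(c,p,z):
    M=P(c); A=np.c_[M[:,:2],-np.r_[p,1]]; b=-(M[:,2]*z+M[:,3]); return np.r_[np.linalg.solve(A,b)[:2],z]
def proj(c,X):
    u=P(c)@np.r_[X,1]; return u[:2]/u[2]
E
python3 - <<'E'
from h import *
np.set_printoptions(precision=4,suppress=True)
def sc(x,y,o): return np.array([(x+.5)/4-.5+o[0],(y+.5)/4-.5+o[1]])
S1=(125,140);S2=(225,170);T1=(285,120);T2=(170,160)
D=dict(post=(sc(168,76,S1),sc(513,296,T1)),hub=(sc(299,290,S1),sc(288,263,T1)),
hA=(sc(663,327,S2),sc(44,281,T2)),hB=(sc(676,178,S2),sc(92,425,T2)),
hA2=(sc(663,327,S2),sc(92,425,T2)),hB2=(sc(676,178,S2),sc(44,281,T2)),
hingeA=(sc(285,85,S2),sc(435,280,T2)),)
for k,(a,b) in D.items(): print(k,*tri(a,b))
for n,p in dict(postz147=(sc(168,76,S1),sc(513,296,T1))).items(): print(atz('scene',p[0],.147),atz('top',p[1],.147))
for k in('hA2','hB2'): print(k,atz('scene',D[k][0],.144),atz('top',D[k][1],.144))
# rim fit
for z,nm in((.075,'rim'),):
  # rim outline top: points crop T1
  pts=[(60,235),(130,105),(210,62),(300,47),(400,75),(480,145),(520,240),(515,330),(470,420),(380,480),(290,503)]
  X=np.array([atz('top',sc(x,y,T1),z)[:2] for x,y in pts])
  A=np.c_[2*X,np.ones(len(X))]; s=np.linalg.lstsq(A,(X**2).sum(1),rcond=None)[0]
  print('rim c',s[:2],np.sqrt(s[2]+s[0]**2+s[1]**2))
# dividers top at z~.07
for x,y in((348,70),(215,472),(78,210),(440,325)): print('div',atz('top',sc(x,y,T1),.07))
for x,y in((656,55),(700,160)): print('sp',atz('top',sc(x,y,T2),.16))
E
```

```text
post [ 0.5527 -0.1694  0.1471] [array([-0.2, -0. ]), array([-0.1,  0.1])]
hub [ 0.5848 -0.0737  0.0802] [array([-0.4, -0.1]), array([-0.3,  0.2])]
hA [0.4776 0.2758 0.1493] [array([-1.1, -0.1]), array([-0.9,  0.3])]
hB [0.4108 0.2481 0.1504] [array([-0.1, -0. ]), array([-0.1,  0. ])]
hA2 [0.4166 0.2726 0.0326] [array([-0.1, -0. ]), array([-0.1,  0. ])]
hB2 [0.4657 0.2543 0.2372] [array([-1.1, -0.1]), array([-0.8,  0.3])]
hingeA [0.4785 0.0878 0.1677] [array([1. , 0.1]), array([ 0.8, -0.4])]
[ 0.5525 -0.1691  0.147 ] [ 0.5529 -0.1698  0.147 ]
hA2 [0.474  0.2772 0.144 ] [0.4112 0.2493 0.144 ]
hB2 [0.4067 0.2476 0.144 ] [0.479  0.2754 0.144 ]
rim c [ 0.5845 -0.0767] 0.12272761796610115
div [ 0.6963 -0.1118  0.07  ]
div [ 0.4757 -0.0354  0.07  ]
div [0.616  0.0354 0.07  ]
div [ 0.5548 -0.1558  0.07  ]
sp [ 0.5884 -0.0156  0.16  ]
sp [ 0.5371 -0.0356  0.16  ]
```

Everything agrees with the text:
- **Axis:** about (0.585,-0.075).
- **Post:** (0.553,-0.169), radius 99.7 mm, angle -108.8°.
- **Handle mid:** (0.444,0.262).
- **Chute direction:** 112.6°.
- **Empty compartment's middle:** about 26 to 28°, so the carousel needs about +86° anticlockwise.

First I'll move over towards the post.

Request:
send_rows(
  series=[
    {"delta_pos": [-2.5, 2.4, 0], "turn": 0, "jaw": 0},
    {"delta_pos": [-5, 4.8, 0], "turn": 0, "jaw": 0},
    {"delta_pos": [-7.7, 7.2, 0], "turn": 0, "jaw": 0},
    {"delta_pos": [-10.3, 9.7, 0], "turn": 0, "jaw": 0},
    {"delta_pos": [-13, 12.2, 0], "turn": 0, "jaw": 0},
    {"delta_pos": [-15.7, 14.7, 0], "turn": 0, "jaw": 0},
    {"delta_pos": [-18.3, 17.2, 0], "turn": 0, "jaw": 0},
    {"delta_pos": [-21, 19.7, 0], "turn": 0, "jaw": 0},
  ],
  force=25,
)

```text
clock: 1.72
tool_pos: [0.3158, 0.3329, 0.25]
eef_rot: [0.808, 0.589, 0.0, -0.0]
contact_force: [1.3, -0.5, 0.0]
opening: 0.998
```

Request:
send_rows(
  series=[
    {"delta_pos": [-2.7, 2.5, 0], "turn": 0, "jaw": 0},
    {"delta_pos": [-5.4, 5.0, 0], "turn": 0, "jaw": 0},
    {"delta_pos": [-8.1, 7.6, 0], "turn": 0, "jaw": 0},
    {"delta_pos": [-10.8, 10.1, 0], "turn": 0, "jaw": 0},
    {"delta_pos": [-13.5, 12.6, 0], "turn": 0, "jaw": 0},
    {"delta_pos": [-16.2, 15.2, 0], "turn": 0, "jaw": 0},
    {"delta_pos": [-18.9, 17.7, 0], "turn": 0, "jaw": 0},
    {"delta_pos": [-21.6, 20.2, 0], "turn": 0, "jaw": 0},
  ],
)

```text
clock: 2.38
tool_pos: [0.4416, 0.0649, 0.25]
eef_rot: [0.809, 0.588, 0.0, 0.0]
contact_force: [-0.1, 0.9, -0.4]
opening: 1.003
```

Request:
send_rows(
  series=[
    {"delta_pos": [-2.7, 2.5, 0], "turn": 0, "jaw": 0},
    {"delta_pos": [-5.4, 5.0, 0], "turn": 0, "jaw": 0},
    {"delta_pos": [-8.1, 7.6, 0], "turn": 0, "jaw": 0},
    {"delta_pos": [-10.8, 10.1, 0], "turn": 0, "jaw": 0},
    {"delta_pos": [-13.5, 12.6, 0], "turn": 0, "jaw": 0},
    {"delta_pos": [-16.2, 15.2, 0], "turn": 0, "jaw": 0},
    {"delta_pos": [-18.4, 17.3, 0], "turn": 0, "jaw": 0},
    {"delta_pos": [-18.8, 17.7, 0], "turn": 0, "jaw": 0},
  ],
)

```text
clock: 3.05
tool_pos: [0.5529, -0.1739, 0.2495]
eef_rot: [0.811, 0.585, -0.0, 0.002]
contact_force: [0.3, -0.2, 0.4]
opening: 1.001
```

Run:
```python
from h import *
s=r.get_state(); print(s['clock'],s['tool_pos'],s['eef_rot'],s['q'])
cv2.imwrite("pics/w1.png",vision.snapshot('wrist')); cv2.imwrite("pics/t1.png",vision.snapshot('top'))
```

```text
3.05 [ 0.55286323 -0.17391691  0.24948945] [ 8.11068896e-01  5.84946195e-01 -3.26793069e-04  2.25583755e-03] [ 0.39125379  0.63373174 -0.28463351  1.70705304  0.23206983  0.83105951
  1.25183257]
```

View pics/w1.png

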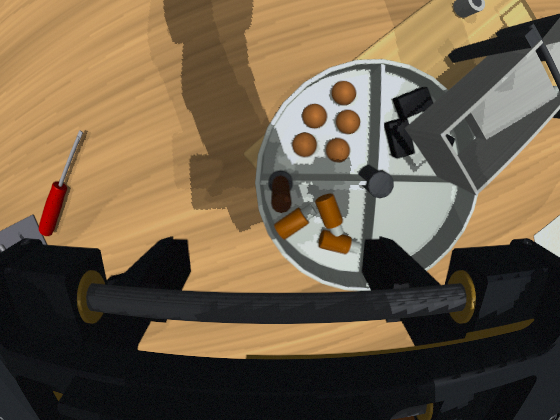

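The wrist view shows the post at (280,182), the empty compartment at (405,235) and the chute at the right. Joint 7 is at 1.25, so turning anticlockwise from here would run into its limit. I'll pre-turn 91° clockwise so the jaws lie along the tangent.

Request:
send_rows(
  series=[
    {"delta_pos": [0, 0, 0], "turn": 7, "jaw": 0},
    {"delta_pos": [0, 0, 0], "turn": 14, "jaw": 0},
    {"delta_pos": [0, 0, 0], "turn": 21, "jaw": 0},
    {"delta_pos": [0, 0, 0], "turn": 28, "jaw": 0},
    {"delta_pos": [0, 0, 0], "turn": 35, "jaw": 0},
    {"delta_pos": [0, 0, 0], "turn": 42, "jaw": 0},
    {"delta_pos": [0, 0, 0], "turn": 49, "jaw": 0},
    {"delta_pos": [0, 0, 0], "turn": 56, "jaw": 0},
  ],
)

```text
clock: 3.82
tool_pos: [0.5509, -0.1639, 0.2498]
eef_rot: [0.99, 0.138, -0.0, -0.001]
contact_force: [0.5, 0.5, -0.3]
opening: 1.003
```

Request:
send_rows(
  series=[
    {"delta_pos": [0, 0, 0], "turn": 7, "jaw": 0},
    {"delta_pos": [0, 0, 0], "turn": 14, "jaw": 0},
    {"delta_pos": [0, 0, 0], "turn": 21, "jaw": 0},
    {"delta_pos": [0, 0, 0], "turn": 28, "jaw": 0},
    {"delta_pos": [0, 0, 0], "turn": 35, "jaw": 0},
    {"delta_pos": [0, 0, 0], "turn": 35, "jaw": 0},
    {"delta_pos": [0, 0, 0], "turn": 35, "jaw": 0},
  ],
)

```text
clock: 4.4
tool_pos: [0.5511, -0.1646, 0.2497]
eef_rot: [0.987, -0.161, -0.0, -0.0]
contact_force: [-0.6, 0.6, -0.0]
opening: 1.001
```

Run:
```python
from h import *
s=r.get_state(); print(s['clock'],s['tool_pos'],s['eef_rot'],s['q'])
im=vision.snapshot('wrist');cv2.imwrite("pics/w2.png",im)
p=vision.camera_params('wrist'); print(p)
E=p['extrinsics'];K=p['intrinsics']
def fish(X):
    c=E[:3,:3]@X+E[:3,3]; th=np.arctan2(np.hypot(c[0],c[1]),c[2]); u=c[:2]/np.hypot(c[0],c[1])*th
    return K[0,0]*u+K[:2,2]
for X in ((.5527,-.1694,.147),(.5848,-.075,.08),(.5527,-.1694,.08)): print(X,fish(np.array(X)))
```

```text
4.4 [ 0.55114027 -0.16459099  0.24967553] [ 9.86877961e-01 -1.61466639e-01 -4.18665883e-04 -4.88518755e-04] [ 0.10463053  0.62730971  0.17972639  1.73106613 -0.14843837  0.79736732
  0.03051169]
{'intrinsics': array([[325.1922621 ,   0.        , 275.84860907],
       [  0.        , 325.1922621 , 201.43371289],
       [  0.        ,   0.        ,   1.        ]]), 'extrinsics': array([[ 9.47361788e-01, -3.20164993e-01,  1.38792013e-04,
        -5.75540808e-01],
       [-3.08326650e-01, -9.12215407e-01,  2.69810542e-01,
        -1.87235167e-02],
       [-8.62572818e-02, -2.55650990e-01, -9.62913419e-01,
         3.94630587e-01],
       [ 0.00000000e+00,  0.00000000e+00,  0.00000000e+00,
         1.00000000e+00]])}
(0.5527, -0.1694, 0.147) [278.88461967 208.04298937]
(0.5848, -0.075, 0.08) [278.56130037  83.11829592]
(0.5527, -0.1694, 0.08) [278.24862329 187.92293947]
```

View pics/w2.png

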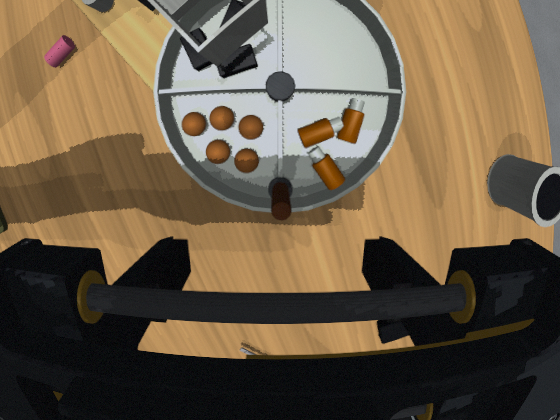

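The wrist view puts the post top at about (281,211), against a predicted (279,208). The measurement holds to about 1 mm. Next I descend and grip.

Request:
send_rows(
  series=[
    {"delta_pos": [0.3, 0.5, 3], "turn": 0, "jaw": 0},
    {"delta_pos": [0.3, 0.5, 6.5], "turn": 0, "jaw": 0},
    {"delta_pos": [0.3, 0.5, 10], "turn": 0, "jaw": 0},
    {"delta_pos": [0.3, 0.5, 12.3], "turn": 0, "jaw": 0.2},
    {"delta_pos": [0.3, 0.5, 13], "turn": 0, "jaw": 0.4},
    {"delta_pos": [0.3, 0.5, 13], "turn": 0, "jaw": 1},
    {"delta_pos": [0.3, 0.5, 13], "turn": 0, "jaw": 1},
    {"delta_pos": [0.3, 0.5, 13], "turn": 0, "jaw": 1},
  ],
  force=20,
)

```text
clock: 5.12
tool_pos: [0.5538, -0.1728, 0.1214]
eef_rot: [0.986, -0.164, 0.002, 0.0]
contact_force: [0.4, -0.1, 0.5]
opening: 0.646
```

Request:
send_rows(
  series=[
    {"delta_pos": [0, 0, 0], "turn": 0, "jaw": 1},
    {"delta_pos": [0, 0, 0], "turn": 0, "jaw": 1},
    {"delta_pos": [0, 0, 0], "turn": 0, "jaw": 1},
  ],
)

```text
clock: 5.37
tool_pos: [0.5532, -0.1726, 0.1207]
eef_rot: [0.986, -0.164, 0.001, 0.0]
contact_force: [-0.1, -1.1, 0.4]
opening: 0.418
```

Run:
```python
from h import *
s=r.get_state(); print(s)
```

```text
{'clock': 5.3667, 'q': array([ 0.15050083,  0.8149453 ,  0.12553114,  1.82276094, -0.18669224,
        0.51348809,  0.06977353]), 'qd': array([ 2.65437338e-05,  8.88347291e-03, -1.69971562e-03,  3.26505562e-03,
       -7.91768695e-04, -3.01172955e-03, -1.15294673e-03]), 'joint_torque': array([ 1.30622540e-02, -5.21554077e+01,  3.11626911e+00, -9.63483095e+00,
       -3.09432519e-02,  1.43497388e-02,  8.55829858e-04]), 'tool_pos': array([ 0.55321527, -0.17255768,  0.12069978]), 'eef_rot': array([ 9.86419927e-01, -1.64240418e-01,  9.00447196e-04,  3.09674486e-05]), 'contact_force': array([-0.09980824, -1.05043275,  0.35382294]), 'moment': array([-0.05488631,  0.10864534,  0.02444965]), 'opening': 0.41774002666805465}
```

Request:
send_rows(
  series=[
    {"delta_pos": [0, 0, 0], "turn": 0, "jaw": 1},
    {"delta_pos": [0, 0, 0], "turn": 0, "jaw": 1},
    {"delta_pos": [0, 0, 0], "turn": 0, "jaw": 1},
    {"delta_pos": [0, 0, 0], "turn": 0, "jaw": 1},
    {"delta_pos": [0, 0, 0], "turn": 0, "jaw": 1},
  ],
)

```text
clock: 5.78
tool_pos: [0.5527, -0.1724, 0.1198]
eef_rot: [0.986, -0.164, 0.0, -0.0]
contact_force: [-0.8, 0.1, 2.1]
opening: 0.172
```

Run:
```python
from h import *
s=r.get_state(); print(s['clock'],s['tool_pos'],s['eef_rot'],s['opening'],s['contact_force'])
x0=s['tool_pos'];q=s['eef_rot']
from scipy.spatial.transform import Rotation as R
Rm=R.from_quat(q).as_matrix(); print(Rm)
C=np.array([.5848,-.0752]); 
# grasp point follows TCP (tool down); offset radius from measured tcp
v=x0[:2]-C; print('rad',np.hypot(*v),np.degrees(np.arctan2(v[1],v[0])))
for th in range(6,91,6):
    c,sn=np.cos(np.radians(th)),np.sin(np.radians(th))
    w=np.array([c*v[0]-sn*v[1],sn*v[0]+c*v[1]])+C
    d=Rm.T@np.r_[w-x0[:2],0]*100
    print(th,np.round(d,2))
```

```text
5.7833 [ 0.55266908 -0.17239632  0.11981284] [ 9.86401841e-01 -1.64351454e-01  1.86871406e-05 -8.19036980e-05] 0.17200392888759514 [-0.80446505  0.09203681  2.06358597]
[[ 9.45977198e-01 -3.24233151e-01  6.37880436e-05]
 [-3.24233157e-01 -9.45977186e-01  1.55437400e-04]
 [ 9.94407612e-06 -1.67722435e-04 -9.99999986e-01]]
rad 0.10236952669657069 -108.29272749750798
6 [ 1.07 -0.07  0.  ]
12 [ 2.13 -0.25  0.  ]
18 [ 3.16 -0.54  0.  ]
24 [ 4.15 -0.93  0.  ]
30 [ 5.1  -1.43  0.  ]
36 [ 6.   -2.02  0.  ]
42 [ 6.82 -2.7   0.  ]
48 [ 7.57 -3.47  0.  ]
54 [ 8.24 -4.31  0.  ]
60 [ 8.81 -5.22  0.  ]
66 [ 9.28 -6.18  0.  ]
72 [ 9.66 -7.18  0.  ]
78 [ 9.92 -8.22  0.  ]
84 [10.08 -9.28  0.  ]
90 [ 10.12 -10.35   0.  ]
```

Gripped: the opening is 15 mm on a 16 mm post. Now I sweep the arc with the tool turning along.

Request:
send_rows(
  series=[
    {"delta_pos": [1.07, -0.07, 0], "turn": -6, "jaw": 1},
    {"delta_pos": [2.13, -0.25, 0], "turn": -12, "jaw": 1},
    {"delta_pos": [3.16, -0.54, 0], "turn": -18, "jaw": 1},
    {"delta_pos": [4.15, -0.93, 0], "turn": -24, "jaw": 1},
    {"delta_pos": [5.1, -1.43, 0], "turn": -30, "jaw": 1},
    {"delta_pos": [6.0, -2.02, 0], "turn": -36, "jaw": 1},
    {"delta_pos": [6.82, -2.7, 0], "turn": -42, "jaw": 1},
    {"delta_pos": [7.57, -3.47, 0], "turn": -48, "jaw": 1},
  ],
)

```text
clock: 6.45
tool_pos: [0.6353, -0.1643, 0.1198]
eef_rot: [0.967, 0.253, -0.001, -0.0]
contact_force: [-3.1, 0.5, 2.5]
opening: 0.174
```

Run:
```python
from h import *
from scipy.spatial.transform import Rotation as R
s=r.get_state(); print(s['clock'],s['tool_pos'],s['eef_rot'],s['opening'],s['contact_force'],s['q'])
v=s['tool_pos'][:2]-[.5848,-.0752]; print('rad',np.hypot(*v),np.degrees(np.arctan2(v[1],v[0])), np.degrees(np.arctan2(*R.from_quat(s['eef_rot']).as_matrix()[[1,0],0])))
```

```text
6.45 [ 0.6353193  -0.16428021  0.11978333] [ 9.67420262e-01  2.53175005e-01 -6.51365957e-04 -1.70799788e-04] 0.1735024148441394 [-3.1241882   0.53897205  2.54717   ] [ 0.22777979  0.88814768 -0.08558088  1.56686323  0.10444314  0.69239023
  0.60503356]
rad 0.10240841476531577 -60.44149630029201 29.330973999559937
```

Request:
send_rows(
  series=[
    {"delta_pos": [1.07, -0.07, 0], "turn": -6, "jaw": 1},
    {"delta_pos": [2.13, -0.25, 0], "turn": -12, "jaw": 1},
    {"delta_pos": [3.16, -0.54, 0], "turn": -18, "jaw": 1},
    {"delta_pos": [4.15, -0.93, 0], "turn": -24, "jaw": 1},
    {"delta_pos": [5.1, -1.43, 0], "turn": -30, "jaw": 1},
    {"delta_pos": [5.85, -1.9, 0], "turn": -35, "jaw": 1},
    {"delta_pos": [6.3, -2.17, 0], "turn": -38, "jaw": 1},
    {"delta_pos": [6.3, -2.17, 0], "turn": -38, "jaw": 1},
  ],
)

```text
clock: 7.12
tool_pos: [0.6799, -0.1128, 0.1198]
eef_rot: [0.833, 0.554, 0.0, -0.001]
contact_force: [-2.8, 1.2, 4.4]
opening: 0.174
```

Run:
```python
from h import *
from scipy.spatial.transform import Rotation as R
s=r.get_state(); print(s['clock'],s['tool_pos'],s['eef_rot'],s['opening'],s['contact_force'],s['q'])
v=s['tool_pos'][:2]-[.5848,-.0752]; print('rad',np.hypot(*v),np.degrees(np.arctan2(v[1],v[0])), np.degrees(np.arctan2(*R.from_quat(s['eef_rot']).as_matrix()[[1,0],0])))
im=vision.snapshot('top');cv2.imwrite("pics/t2.png",cv2.convertScaleAbs(cv2.resize(im[110:290,170:440],None,fx=2.9,fy=2.9,interpolation=cv2.INTER_CUBIC),alpha=1.5))
cv2.imwrite("pics/w3.png",vision.snapshot('wrist'))
cv2.imwrite("pics/s2.png",vision.snapshot('scene'))
```

```text
7.1167 [ 0.67993096 -0.11279217  0.11979043] [ 8.32658695e-01  5.53785697e-01  1.19203727e-04 -9.40327866e-04] 0.17350003004395906 [-2.84542752  1.24904117  4.37119405] [ 0.22713682  0.93544025 -0.25975869  1.44683593  0.29055309  0.79808438
  1.03852912]
rad 0.10228915059815101 -21.562064397352035 67.25421791230868
```

View pics/t2.png

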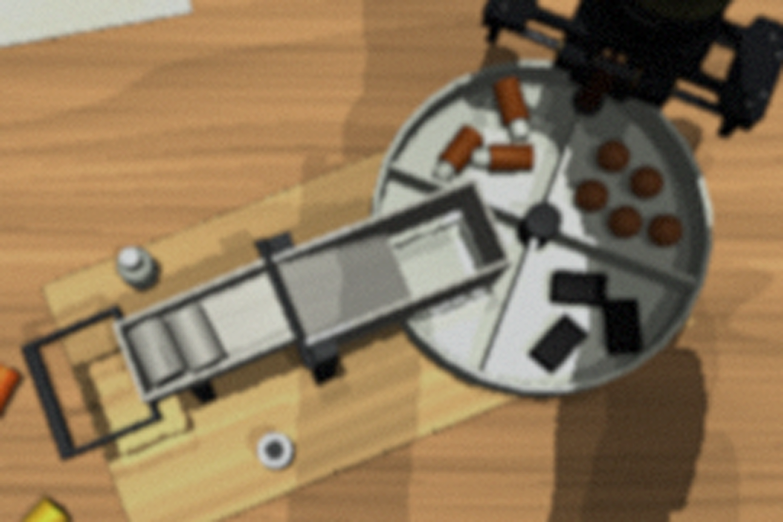

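View pics/w3.png

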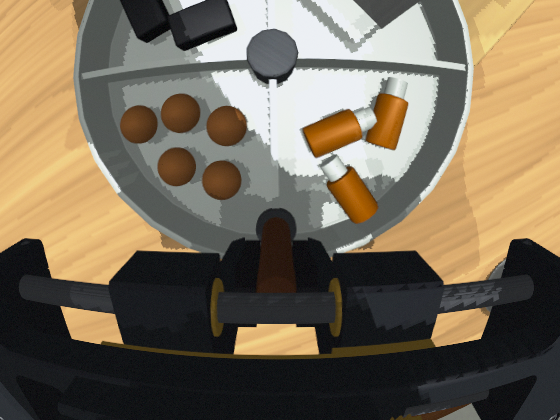

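View pics/s2.png

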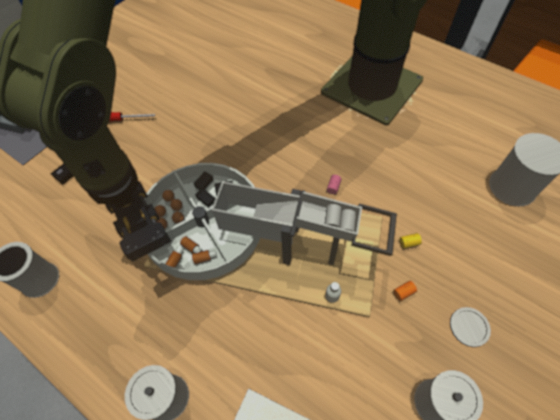

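The top view shows the empty quarter under the spout, the vials and boxes either side of it, and both sleeves still in the tray at (155,350) and (200,335) in the crop. I'll check the divider angles.

Run:
```python
from h import *
C=np.array([.5848,-.0752])
for x,y in((392,172),(488,368),(695,282),(576,110)):
    p=(np.array([x,y])+.5)/2.9-.5+[170,110]
    X=atz('top',p,.07); v=X[:2]-C; print(X,np.hypot(*v),np.degrees(np.arctan2(v[1],v[0])))
```

```text
[0.62301859 0.03384753 0.07      ] 0.11555095800882648 70.6856358804261
[ 0.47784981 -0.0345607   0.07      ] 0.11441107971622845 159.1940405982879
[ 0.5420121  -0.18622679  0.07      ] 0.11898635305500552 -111.07584144694992
[ 0.67229565 -0.10383081  0.07      ] 0.09206091473929567 -18.119416690406787
```

The carousel's middle line reads 113 to 115°, against a target of 112.6°. That is about 3 mm off, so it is centred well enough. Release and lift.

Request:
send_rows(
  series=[
    {"delta_pos": [0, 0, 0], "turn": 0, "jaw": 0.6},
    {"delta_pos": [0, 0, 0], "turn": 0, "jaw": 0.6},
    {"delta_pos": [0, 0, 0], "turn": 0, "jaw": 0.6},
    {"delta_pos": [0, 0, 0], "turn": 0, "jaw": 0.6},
    {"delta_pos": [0, 0, -2], "turn": 0, "jaw": 0.6},
    {"delta_pos": [0, 0, -6], "turn": 0, "jaw": 0.6},
    {"delta_pos": [0, 0, -10], "turn": 0, "jaw": 0.6},
    {"delta_pos": [0, 0, -13.5], "turn": 0, "jaw": 0.6},
  ],
)

```text
clock: 7.93
tool_pos: [0.6803, -0.1149, 0.2567]
eef_rot: [0.834, 0.552, 0.0, 0.0]
contact_force: [0.5, 0.7, 0.2]
opening: 0.399
```

Run:
```python
from h import *
from scipy.spatial.transform import Rotation as R
s=r.get_state(); print(s['clock'],s['tool_pos'],s['eef_rot'],s['opening'],s['contact_force'],s['q'])
Rm=R.from_quat(s['eef_rot']).as_matrix()
d=np.array([.4442,.262,.255])-s['tool_pos']
print(Rm.T@d*100)
```

```text
7.9333 [ 0.68027461 -0.1149466   0.25674867] [8.33662527e-01 5.52273946e-01 4.01987341e-04 3.42740076e-04] 0.3990576921693349 [0.50774086 0.72908396 0.21850865] [ 0.24269344  0.78301724 -0.29284417  1.33366578  0.23602895  1.05769024
  1.08502993]
[ 25.50336815 -36.43881576   0.14530342]
```

Request:
send_rows(
  series=[
    {"delta_pos": [1.2, -1.7, 0], "turn": -2, "jaw": 0.6},
    {"delta_pos": [3, -4.3, 0], "turn": -6, "jaw": 0.6},
    {"delta_pos": [5, -7.1, 0], "turn": -10, "jaw": 0.6},
    {"delta_pos": [7, -10, 0], "turn": -14, "jaw": 0.6},
    {"delta_pos": [9.2, -13.1, 0], "turn": -18, "jaw": 0.6},
    {"delta_pos": [11.4, -16.3, 0], "turn": -22, "jaw": 0.6},
    {"delta_pos": [13.6, -19.4, 0], "turn": -26, "jaw": 0.6},
    {"delta_pos": [15.8, -22.6, 0], "turn": -30, "jaw": 0.6},
  ],
)

```text
clock: 8.6
tool_pos: [0.5327, 0.1199, 0.2548]
eef_rot: [0.661, 0.75, 0.0, 0.0]
contact_force: [0.9, 1.0, -0.9]
opening: 0.398
```

Run:
```python
from h import *
from scipy.spatial.transform import Rotation as R
s=r.get_state(); print(s['clock'],s['tool_pos'],s['eef_rot'],s['opening'],s['q'])
Rm=R.from_quat(s['eef_rot']).as_matrix()
d=np.array([.4442,.262,.255])-s['tool_pos']
print(Rm.T@d*100,np.degrees(np.arctan2(Rm[1,0],Rm[0,0])))
```

```text
8.6 [0.53265376 0.11986708 0.2548359 ] [6.61240805e-01 7.50173568e-01 3.23737530e-04 3.34588115e-04] 0.39767175987358017 [-0.04048197  0.60122089 -0.43489172  1.79302941  0.33268771  0.81933849
  1.05887381]
[15.21115765 -6.99133233 -0.02402242] 97.2108422985919
```

Request:
send_rows(
  series=[
    {"delta_pos": [2.7, -1.25, 0], "turn": -4, "jaw": 0.6},
    {"delta_pos": [5.6, -2.6, 0], "turn": -7, "jaw": 0.6},
    {"delta_pos": [8.6, -3.95, 0], "turn": -10, "jaw": 0.6},
    {"delta_pos": [11.6, -5.3, 0], "turn": -13, "jaw": 0.6},
    {"delta_pos": [14.2, -6.5, 0], "turn": -15.4, "jaw": 0.6},
    {"delta_pos": [15.2, -7.0, 0], "turn": -15.4, "jaw": 0.6},
    {"delta_pos": [15.2, -7.0, 0], "turn": -15.4, "jaw": 0.6},
    {"delta_pos": [15.2, -7.0, 0], "turn": -15.4, "jaw": 0.6},
  ],
)

```text
clock: 9.27
tool_pos: [0.4459, 0.2603, 0.2546]
eef_rot: [0.556, 0.831, -0.0, 0.001]
contact_force: [1.0, -0.4, 0.3]
opening: 0.4
```

Run:
```python
from h import *
from scipy.spatial.transform import Rotation as R
s=r.get_state(); print(s['clock'],s['tool_pos'],s['eef_rot'],s['opening'],s['q'])
Rm=R.from_quat(s['eef_rot']).as_matrix()
d=np.array([.4442,.262,.255])-s['tool_pos']
print(Rm.T@d*100,np.degrees(np.arctan2(Rm[1,0],Rm[0,0])))
p=vision.camera_params('wrist')
cv2.imwrite("pics/w4.png",vision.snapshot('wrist'))
E=p['extrinsics'];K=p['intrinsics']
def fish(X):
    c=E[:3,:3]@X+E[:3,3]; th=np.arctan2(np.hypot(c[0],c[1]),c[2]); u=c[:2]/np.hypot(c[0],c[1])*th
    return K[0,0]*u+K[:2,2]
for X in ((.4776,.2758,.147),(.4108,.2481,.147),(.4442,.262,.147)): print(X,fish(np.array(X)))
```

```text
9.2667 [0.44587244 0.26028235 0.25464333] [ 5.56173425e-01  8.31066012e-01 -2.77764689e-04  5.73035964e-04] 0.3997075787030213 [-0.30540082  0.57344712 -0.49841125  1.8749063   0.37663338  0.78725506
  0.95554155]
[ 0.22251715 -0.08909875 -0.03596345] 112.41682721046372
(0.4776, 0.2758, 0.147) [280.43721891 244.88777439]
(0.4108, 0.2481, 0.147) [280.52645999 155.71939567]
(0.4442, 0.262, 0.147) [280.56875946 202.0440979 ]
```

View pics/w4.png

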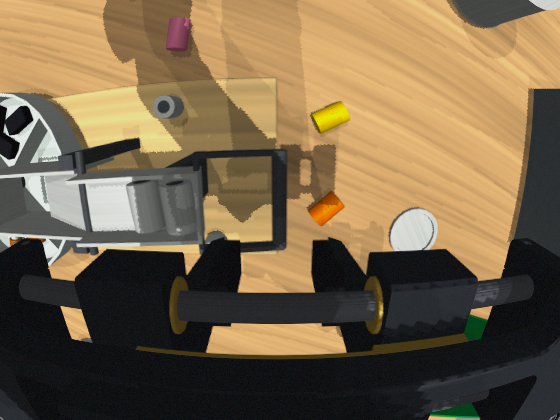

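The wrist view shows the handle bar at column 279, rows 152–248, and I predicted 280.5 — a good match. The fingers straddle it in front of the rear wall. Next I descend and grip the bar.

Request:
send_rows(
  series=[
    {"delta_pos": [0.2, 0, 2.5], "turn": 0, "jaw": 0.6},
    {"delta_pos": [0.2, 0, 5.5], "turn": 0, "jaw": 0.6},
    {"delta_pos": [0.2, 0, 8.5], "turn": 0, "jaw": 0.6},
    {"delta_pos": [0.2, 0, 11], "turn": 0, "jaw": 0.6},
    {"delta_pos": [0.2, 0, 11.8], "turn": 0, "jaw": 0.6},
    {"delta_pos": [0.2, 0, 11.8], "turn": 0, "jaw": 1},
    {"delta_pos": [0.2, 0, 11.8], "turn": 0, "jaw": 1},
    {"delta_pos": [0.2, 0, 11.8], "turn": 0, "jaw": 1},
  ],
  force=15,
)

```text
clock: 9.98
tool_pos: [0.4457, 0.263, 0.138]
eef_rot: [0.556, 0.831, 0.001, 0.001]
contact_force: [-0.0, 0.4, 0.4]
opening: 0.199
```

Request:
send_rows(
  series=[
    {"delta_pos": [0, 0, 0], "turn": 0, "jaw": 1},
    {"delta_pos": [0, 0, 0], "turn": 0, "jaw": 1},
    {"delta_pos": [0, 0, 0], "turn": 0, "jaw": 1},
  ],
)

```text
clock: 10.23
tool_pos: [0.4456, 0.2631, 0.138]
eef_rot: [0.556, 0.831, 0.001, 0.001]
contact_force: [0.4, -1.2, 6.2]
opening: 0.126
```

Run:
```python
from h import *
from scipy.spatial.transform import Rotation as R
s=r.get_state(); print(s['clock'],s['tool_pos'],s['eef_rot'],s['opening'],s['contact_force'])
cv2.imwrite("pics/s3.png",cv2.resize(vision.snapshot('scene')[150:300,220:440],None,fx=3.5,fy=3.5))
Rm=R.from_quat(s['eef_rot']).as_matrix(); print(Rm.round(3))
# arc about hinge
r0=.166; a0=np.arcsin((.144-.155)/r0); u=np.array([np.cos(np.radians(112.6)),np.sin(np.radians(112.6)),0])
for th in np.arange(.05,.80,.05):
    d=u*r0*(np.cos(a0+th)-np.cos(a0))+np.array([0,0,r0*(np.sin(a0+th)-np.sin(a0))])
    print(round(th,2),np.round(Rm.T@d*100,2))
```

```text
10.2333 [0.44560731 0.26313271 0.13802108] [0.5559992  0.83118151 0.00119947 0.00086343] 0.12570013707988065 [ 0.43870953 -1.20258201  6.2096352 ]
[[-0.382  0.924  0.003]
 [ 0.924  0.382  0.001]
 [-0.     0.003 -1.   ]]
0.05 [ 0.03  0.   -0.83]
0.1 [ 0.03  0.   -1.66]
0.15 [-0.02  0.01 -2.49]
0.2 [-0.11  0.01 -3.31]
0.25 [-0.24  0.01 -4.13]
0.3 [-0.42  0.02 -4.94]
0.35 [-0.63  0.02 -5.75]
0.4 [-0.88  0.02 -6.54]
0.45 [-1.17  0.02 -7.31]
0.5 [-1.5   0.03 -8.08]
0.55 [-1.87  0.03 -8.82]
0.6 [-2.27  0.03 -9.54]
0.65 [ -2.71   0.04 -10.25]
0.7 [ -3.19   0.04 -10.93]
0.75 [ -3.7    0.04 -11.59]
```

View pics/s3.png

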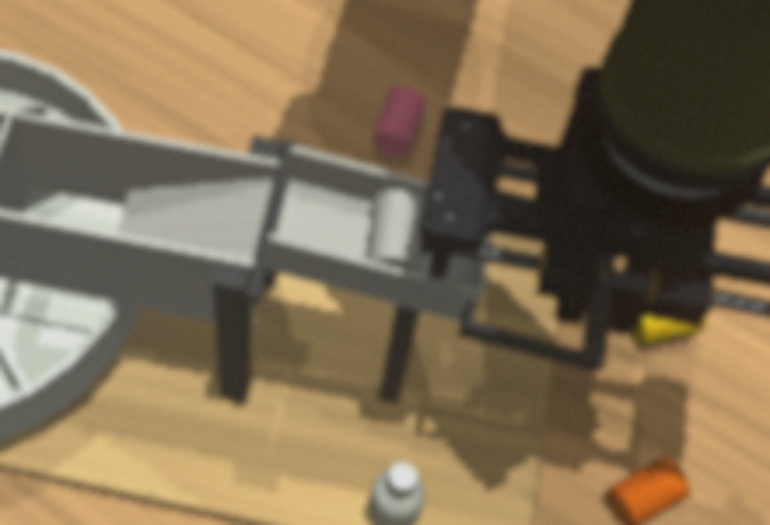

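Gripped: 11 mm opening on a 12 mm bar. Lifting along the arc.

Request:
send_rows(
  series=[
    {"delta_pos": [0.03, 0, -0.8], "turn": 0, "jaw": 1},
    {"delta_pos": [0.03, 0, -1.65], "turn": 0, "jaw": 1},
    {"delta_pos": [0, 0, -2.5], "turn": 0, "jaw": 1},
    {"delta_pos": [-0.1, 0, -3.3], "turn": 0, "jaw": 1},
    {"delta_pos": [-0.24, 0, -4.1], "turn": 0, "jaw": 1},
    {"delta_pos": [-0.42, 0, -4.95], "turn": 0, "jaw": 1},
    {"delta_pos": [-0.63, 0, -5.75], "turn": 0, "jaw": 1},
    {"delta_pos": [-0.88, 0, -6.5], "turn": 0, "jaw": 1},
  ],
)

```text
clock: 10.95
tool_pos: [0.4482, 0.2555, 0.2029]
eef_rot: [0.556, 0.831, 0.001, -0.0]
contact_force: [4.8, 2.0, -2.8]
opening: 0.127
```

Run:
```python
from h import *
s=r.get_state(); print(s['clock'],s['tool_pos'],s['eef_rot'],s['opening'],s['contact_force'])
cv2.imwrite("pics/s4.png",cv2.resize(vision.snapshot('scene')[130:300,200:440],None,fx=3.3,fy=3.3))
```

```text
10.95 [0.44821177 0.25550683 0.20288629] [ 5.55586938e-01  8.31457743e-01  1.08380168e-03 -4.18304360e-05] 0.12725672628444573 [ 4.75648565  2.03949929 -2.82419056]
```

View pics/s4.png

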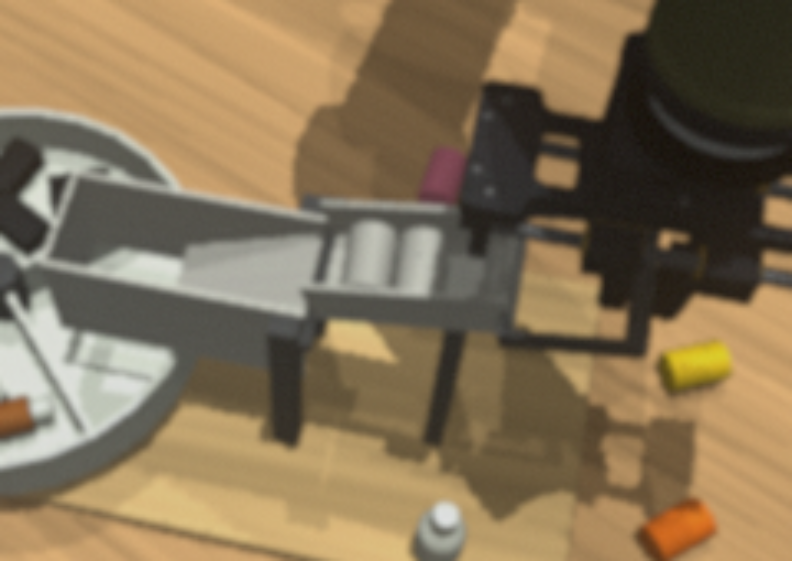

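The tray is lifting and both sleeves are rolling towards the hinge, at (370,255) and (418,262) in the crop. I'll continue to 0.65 rad and hold.

Request:
send_rows(
  series=[
    {"delta_pos": [-0.29, 0, -0.77], "turn": 0, "jaw": 1},
    {"delta_pos": [-0.62, 0, -1.54], "turn": 0, "jaw": 1},
    {"delta_pos": [-0.99, 0, -2.28], "turn": 0, "jaw": 1},
    {"delta_pos": [-1.39, 0, -3.0], "turn": 0, "jaw": 1},
    {"delta_pos": [-1.83, 0, -3.7], "turn": 0, "jaw": 1},
    {"delta_pos": [-1.83, 0, -3.7], "turn": 0, "jaw": 1},
    {"delta_pos": [-1.83, 0, -3.7], "turn": 0, "jaw": 1},
    {"delta_pos": [-1.83, 0, -3.7], "turn": 0, "jaw": 1},
  ],
)

```text
clock: 11.67
tool_pos: [0.4546, 0.2404, 0.2392]
eef_rot: [0.555, 0.832, 0.002, -0.001]
contact_force: [1.0, 5.6, 1.2]
opening: 0.128
```

Run:
```python
from h import *
s=r.get_state(); print(s['clock'],s['tool_pos'],s['eef_rot'],s['opening'],s['contact_force'])
cv2.imwrite("pics/s5.png",cv2.resize(vision.snapshot('scene')[130:300,180:420],None,fx=3.3,fy=3.3))
cv2.imwrite("pics/t5.png",cv2.convertScaleAbs(cv2.resize(vision.snapshot('top')[110:290,170:440],None,fx=2.9,fy=2.9),alpha=1.5))
```

```text
11.6667 [0.45456781 0.24044598 0.23921322] [ 5.54926152e-01  8.31896885e-01  2.00813303e-03 -7.12075529e-04] 0.12767461238550606 [1.04589097 5.62140088 1.23033442]
```

View pics/s5.png

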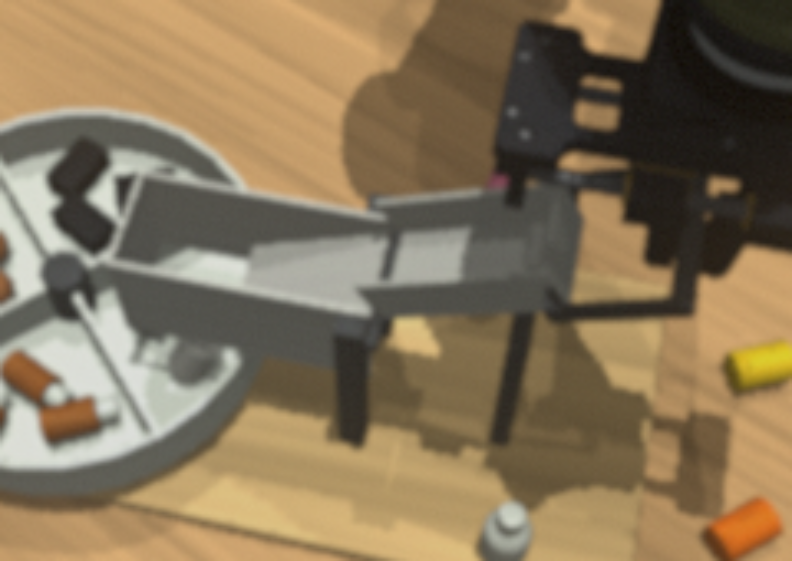

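View pics/t5.png

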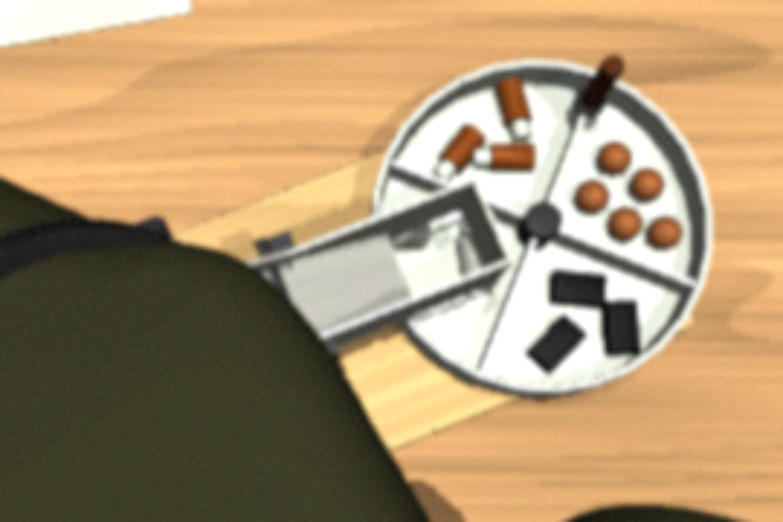

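The top crop shows a sleeve in the compartment at (410,237). The scene crop shows metal at (145,345) and (195,360) under the chute, and the tray floor looks clear. I'll lower the tray along the same arc.

Request:
send_rows(
  series=[
    {"delta_pos": [0.44, 0, 0.7], "turn": 0, "jaw": 1},
    {"delta_pos": [1.2, 0, 2.2], "turn": 0, "jaw": 1},
    {"delta_pos": [1.83, 0, 3.7], "turn": 0, "jaw": 1},
    {"delta_pos": [2.29, 0, 5.3], "turn": 0, "jaw": 1},
    {"delta_pos": [2.6, 0, 6.95], "turn": 0, "jaw": 1},
    {"delta_pos": [2.73, 0, 8.6], "turn": 0, "jaw": 1},
    {"delta_pos": [2.73, 0, 9.6], "turn": 0, "jaw": 1},
    {"delta_pos": [2.71, 0, 10.15], "turn": 0, "jaw": 1},
  ],
)

```text
clock: 12.43
tool_pos: [0.4443, 0.2626, 0.1365]
eef_rot: [0.556, 0.831, -0.001, 0.001]
contact_force: [0.4, -0.3, 17.0]
opening: 0.122
```

Request:
send_rows(
  series=[
    {"delta_pos": [0, 0, 0], "turn": 0, "jaw": 1},
    {"delta_pos": [0, 0, 0], "turn": 0, "jaw": 0.6},
    {"delta_pos": [0, 0, 0], "turn": 0, "jaw": 0.6},
    {"delta_pos": [0, 0, 0], "turn": 0, "jaw": 0.6},
    {"delta_pos": [0, 0, 0], "turn": 0, "jaw": 0.6},
    {"delta_pos": [0, 0, 0], "turn": 0, "jaw": 0.6},
  ],
)

```text
clock: 12.93
tool_pos: [0.4438, 0.2627, 0.1371]
eef_rot: [0.556, 0.831, -0.001, -0.0]
contact_force: [-0.1, 0.5, 0.2]
opening: 0.399
```

Request:
send_rows(
  series=[
    {"delta_pos": [0, 0, -1.5], "turn": 0, "jaw": 0.6},
    {"delta_pos": [0, 0, -4], "turn": 0, "jaw": 0.6},
    {"delta_pos": [0, 0, -7], "turn": 0, "jaw": 0.6},
    {"delta_pos": [0, 0, -10], "turn": 0, "jaw": 0.6},
    {"delta_pos": [0, 0, -12], "turn": 0, "jaw": 0.6},
    {"delta_pos": [3, 0, -12], "turn": 0, "jaw": 0.6},
    {"delta_pos": [6, 0, -12], "turn": 0, "jaw": 0.6},
    {"delta_pos": [9, 0, -12], "turn": 0, "jaw": 0.6},
  ],
)

```text
clock: 13.6
tool_pos: [0.4099, 0.3464, 0.2578]
eef_rot: [0.557, 0.831, 0.0, 0.0]
contact_force: [0.4, 0.8, -0.5]
opening: 0.403
```

Request:
send_rows(
  series=[
    {"delta_pos": [3, 0, 0], "turn": 0, "jaw": 0.6},
    {"delta_pos": [6, 0, 0], "turn": 0, "jaw": 0.6},
    {"delta_pos": [9, 0, 0], "turn": 0, "jaw": 0.6},
    {"delta_pos": [12, 0, 0], "turn": 0, "jaw": 0.6},
    {"delta_pos": [14, 0, 0], "turn": 0, "jaw": 0.6},
    {"delta_pos": [14, 0, 0], "turn": 0, "jaw": 0.6},
  ],
)

```text
clock: 14.1
tool_pos: [0.3523, 0.4804, 0.2574]
eef_rot: [0.553, 0.833, 0.001, -0.002]
contact_force: [-0.8, 0.1, -0.2]
opening: 0.4
```

Run:
```python
from h import *
s=r.get_state(); print(s['clock'],s['tool_pos'],s['eef_rot'],s['opening'],s['contact_force'])
cv2.imwrite("pics/s6.png",cv2.resize(vision.snapshot('scene')[150:300,130:410],None,fx=2.8,fy=2.8))
cv2.imwrite("pics/t6.png",cv2.convertScaleAbs(cv2.resize(vision.snapshot('top')[110:290,170:440],None,fx=2.9,fy=2.9),alpha=1.5))
```

```text
14.1 [0.35231415 0.48044657 0.25740898] [ 0.55283754  0.8332852   0.00105295 -0.00230711] 0.4004979018934225 [-0.76836445  0.08801281 -0.18418927]
```

View pics/s6.png

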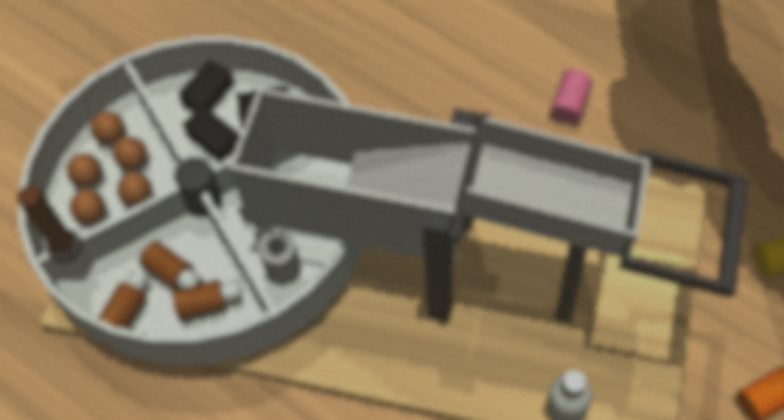

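View pics/t6.png

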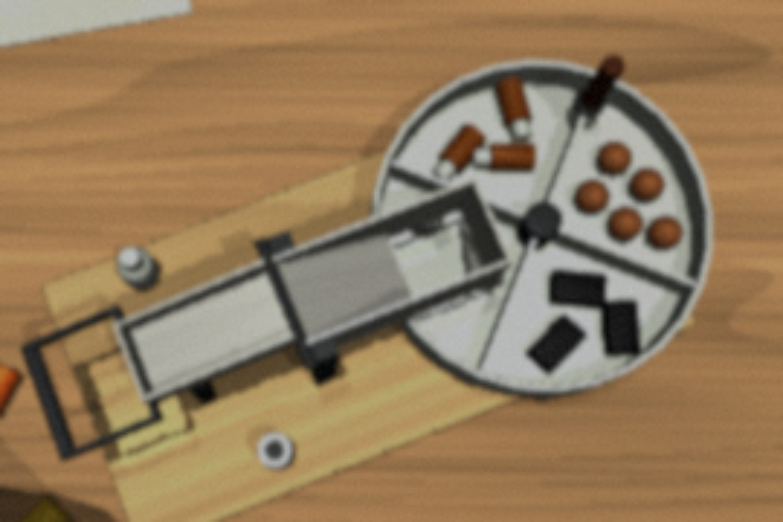

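The tray is empty and back at rest. One sleeve shows in the empty compartment at about (278,255) in the scene crop. The other is hidden by the chute, so I'll zoom in and try the nets.

Run:
```python
from h import *
a=vision.snapshot('scene');b=vision.snapshot('top')
for c in('scene','top'):
    for d in nets.trace(c,'sleeve_a_center'): print(c,d['score'],d['location'][1]*560,d['location'][0]*420,d['region'].sum())
A=cv2.resize(a[195:265,190:270],None,fx=7,fy=7,interpolation=cv2.INTER_CUBIC); B=cv2.convertScaleAbs(cv2.resize(b[165:245,290:350],None,fx=6,fy=6,interpolation=cv2.INTER_CUBIC),alpha=1.6)
cv2.imwrite("pics/s7.png",A);cv2.imwrite("pics/t7.png",B)
C=np.array([.5848,-.0752]);E=C+.081*np.array([np.cos(np.radians(114)),np.sin(np.radians(114))])
print('E',E,proj('scene',np.r_[E,.049]),proj('top',np.r_[E,.049]))
```

```text
scene 0.87 403.816 291.606 290
scene 0.79 227.696 242.592 234
scene 0.61 409.696 240.99599999999998 264
top 0.64 184.296 293.202 242
top 0.62 317.184 191.31 27
top 0.45 165.312 247.59 200
top 0.45 232.792 226.002 2193
E [ 0.55185433 -0.00120282] [239.65069341 226.08660789] [320.55049601 203.58372682]
```

View pics/s7.png

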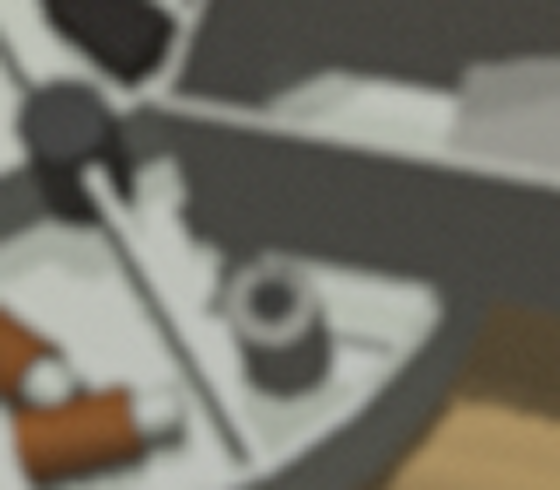

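View pics/t7.png

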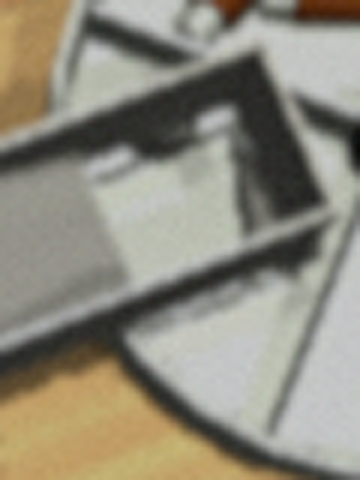

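Run:
```python
from h import *
from scipy.spatial.transform import Rotation as R
s=r.get_state();p=vision.camera_params('wrist');E=p['extrinsics']
Rm=R.from_quat(s['eef_rot']).as_matrix()
c=-E[:3,:3].T@E[:3,3]; print('cam in tool',Rm.T@(c-s['tool_pos']),'axis in tool',Rm.T@E[2,:3], Rm.round(3))
pa=(np.array([270,305])+.5)/7-.5+[190,195]
X=atz('scene',pa,.074); print(X)
C=np.array([.5848,-.0752]); m=np.radians(114)
v=X[:2]-C; a=m-np.pi/4; b=m+np.pi/4
print('x,y along dividers', v@[np.cos(a),np.sin(a)]-.057, v@[np.cos(b),np.sin(b)]-.057)
print(s['clock'],s['tool_pos'],proj('top',np.r_[X[:2],.055]))
```

```text
cam in tool [-0.00098333 -0.06967074 -0.13537066] axis in tool [-0.00117056  0.27050299  0.96271842] [[-0.38   0.925  0.   ]
 [ 0.925  0.38  -0.001]
 [-0.001 -0.    -1.   ]]
[0.59343804 0.00784141 0.074     ]
x,y along dividers 0.023621435372003403 -0.03530492389103571
14.4 [0.3575852  0.47392083 0.25710185] [316.45773191 184.19672603]
```

Sleeve A stands upright in the compartment (frame x 24 mm, y -35 mm), which is inside the limits. I'll find the other one with the wrist camera from above the spout.

Request:
send_rows(
  series=[
    {"delta_pos": [-2.5, 0.2, -1], "turn": 0, "jaw": 0.6},
    {"delta_pos": [-5.5, 0.5, -2.5], "turn": 0, "jaw": 0.6},
    {"delta_pos": [-9, 0.8, -2.5], "turn": 0, "jaw": 0.6},
    {"delta_pos": [-12.5, 1.2, -2.5], "turn": 0, "jaw": 0.6},
    {"delta_pos": [-16, 1.6, -2.5], "turn": 0, "jaw": 0.6},
    {"delta_pos": [-19.5, 2, -2.5], "turn": 0, "jaw": 0.6},
    {"delta_pos": [-23, 2.4, -2.5], "turn": 0, "jaw": 0.6},
    {"delta_pos": [-26, 2.7, -2.5], "turn": 0, "jaw": 0.6},
  ],
)

```text
clock: 15.07
tool_pos: [0.4823, 0.2416, 0.2823]
eef_rot: [0.557, 0.83, -0.001, 0.001]
contact_force: [0.2, -0.3, 0.2]
opening: 0.397
```

Request:
send_rows(
  series=[
    {"delta_pos": [-3.5, 0.3, 0], "turn": 0, "jaw": 0.6},
    {"delta_pos": [-7, 0.7, 0], "turn": 0, "jaw": 0.6},
    {"delta_pos": [-10.5, 1, 0], "turn": 0, "jaw": 0.6},
    {"delta_pos": [-14, 1.4, 0], "turn": 0, "jaw": 0.6},
    {"delta_pos": [-17.5, 1.7, 0], "turn": 0, "jaw": 0.6},
    {"delta_pos": [-21, 2, 0], "turn": 0, "jaw": 0.6},
    {"delta_pos": [-24, 2.3, 0], "turn": 0, "jaw": 0.6},
    {"delta_pos": [-24, 2.3, 0], "turn": 0, "jaw": 0.6},
  ],
)

```text
clock: 15.73
tool_pos: [0.5963, 0.0225, 0.2815]
eef_rot: [0.561, 0.828, -0.002, 0.002]
contact_force: [0.2, -0.1, -0.7]
opening: 0.399
```

Run:
```python
from h import *
s=r.get_state(); print(s['clock'],s['tool_pos'],s['contact_force'])
im=vision.snapshot('wrist')
cv2.imwrite("pics/w7.png",im)
```

```text
15.7333 [0.5962682  0.02245223 0.28146018] [ 0.1506706  -0.11258957 -0.73211941]
```

View pics/w7.png

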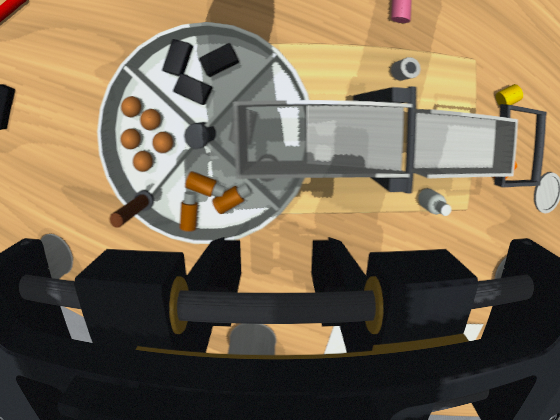

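Run:
```python
import cv2
im=cv2.imread("pics/w7.png")
cv2.imwrite("pics/w7c.png",cv2.convertScaleAbs(cv2.resize(im[85:190,200:325],None,fx=5.6,fy=5.6,interpolation=cv2.INTER_CUBIC),alpha=1.4,beta=15))
```

```text
(no output)
```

View pics/w7c.png

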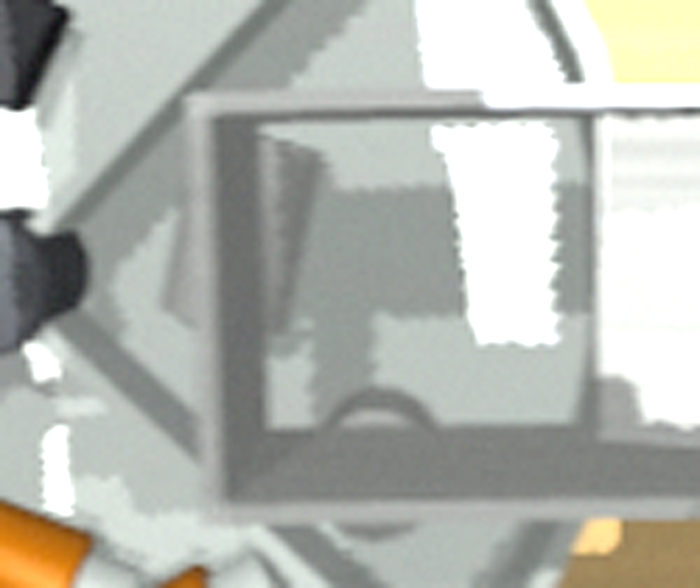

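The second sleeve lies flat under the spout's end wall, at about (243,128) in the wrist picture. I'll work out where it sits between the dividers.

Run:
```python
from h import *
p=vision.camera_params('wrist');E=p['extrinsics'];K=p['intrinsics']
def ray(px,z):
    d=(np.array(px)-K[:2,2])/K[0,0]; th=np.hypot(*d); v=np.r_[d/th*np.sin(th),np.cos(th)]
    o=-E[:3,:3].T@E[:3,3]; w=E[:3,:3].T@v; return o+w*(z-o[2])/w[2]
C=np.array([.5848,-.0752]); m=np.radians(114); a=m-np.pi/4; b=m+np.pi/4
def rep(n,px,z):
    X=ray(px,z); v=X[:2]-C; print(n,X.round(4),'frame',(v@[np.cos(a),np.sin(a)]-.057).round(4),(v@[np.cos(b),np.sin(b)]-.057).round(4))
f=lambda x,y:np.array([(x+.5)/5.6-.5+200,(y+.5)/5.6-.5+85])
print('hub',ray(f(20,270),.08),'clock',r.get_state()['clock'], r.get_state()['tool_pos'])
rep('right top',f(322,150),.049);rep('right bot',f(285,340),.049);rep('left top',f(185,210),.049);rep('left bot',f(165,308),.049)
rep('ctr',f(240,240),.049); rep('standing',f(380,435),.074)
# dividers
rep('div1',f(60,220),.07);rep('div1b',f(270,10),.07);rep('div2',f(200,450),.07)
s=vision.snapshot('wrist')
for d in nets.trace('wrist','sleeve_a_center'): print(d['score'],d['location'][1]*560,d['location'][0]*420,d['region'].sum())
```

```text
hub [ 0.57764436 -0.06446729  0.08      ] clock 15.7833 [0.59480722 0.02657588 0.28162506]
right top [ 0.5373 -0.0213  0.049 ] frame -0.0236 0.0066
right bot [ 0.576  -0.0141  0.049 ] frame -0.0031 -0.0269
left top [ 0.5586 -0.0427  0.049 ] frame -0.036 -0.0208
left bot [ 0.5787 -0.0394  0.049 ] frame -0.0257 -0.0385
ctr [ 0.5603 -0.03    0.049 ] frame -0.0236 -0.0179
standing [0.5832 0.0102 0.074 ] frame 0.0222 -0.0249
div1 [ 0.5672 -0.0623  0.07  ] frame -0.0513 -0.036
div1b [ 0.5156 -0.0391  0.07  ] frame -0.0481 0.0206
div2 [ 0.5994 -0.021   0.07  ] frame -0.0012 -0.0512
0.88 505.904 96.516 378
0.54 265.608 159.894 94
0.47 508.704 168.798 11
0.39 242.704 121.296 266
```

Sleeve B lies flat (26 mm across) at about x -24, y -18 mm in the compartment frame. Sleeve A stands at about x 23, y -30 mm. Both are well above the -50 mm limit. The tray is down and the arm is clear, so I'm handing in.

Run:
```python
from h import *
print(r.get_state()['clock'],r.get_state()['contact_force']); print(order.finish_job())
```

```text
15.8833 [-0.79681123 -0.69953915  0.73444146]
the job is handed in; nothing more can be done
None
```

The job is handed in, at 15.9 s of the 56 s allowed. Both sleeves are in the compartment that was empty, and the tray is back down at rest. No verdict was reported.

I gripped the post and turned the carousel about 86° anticlockwise. Then I gripped the tray handle, lifted it along its arc to about 0.65 rad, lowered it to rest, let go and moved clear.

Last checks:
- **Carousel:** the empty compartment's middle line read about 113–115° against a target of 112.6°, roughly 3 mm off at the spout.
- **Tray:** the scene and top pictures show it empty and at rest.
- **Sleeve A:** it stands upright in the compartment. The scene and wrist views disagree by 10 mm on its y: -35 mm in the scene view, -25 mm in the wrist view. Either way it is inside the -50 mm limit.
- **Sleeve B:** it lies flat near the hub, mostly hidden by the spout's end wall, at about x -24 mm, y -18 mm. I measured it from one wrist view only, taken while the arm was still settling, so it may be out by 5–10 mm. The limit is -50 mm on both axes.
- **Arm:** it was touching nothing, with the force reading at noise level. The highest force I read was about 17 N, when the tray met its rest.

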